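# Hook, draw out and lock a retractable rule on a shelf pan

### The arm

A 6-joint arm with a two-finger parallel gripper is mounted at the origin on the work surface. World frame = base frame: x ahead of the robot, y to its left, z up, the work surface at z = 0. Lengths are in mm, angles in rad, forces in N, time in s.
With the tool pointing down it reaches from about 400 to 925 mm from the base axis. Payload 12.5 kg.
Tool frame: the origin (TCP) lies on the mounting face of the last link; the fingertips stand 190 mm ahead of it and the grasp point (between the pads) lies 171 mm ahead of it; z points along the fingers, y is the line along which they close (so a half turn about z gives the same grasp; the last joint's range is limited). The gripper opens to 95 mm and grips with 3 to 60 N. Pads are 20 mm wide; open, the fingers measure 119 mm over their backs; the gripper's body (75 mm by 180 mm) begins 59 mm behind the grasp point.
Start: joints at [-1.339, 0.491, 1.559, -0, 1.092, -0.106], TCP at [207.152, -589.672, 404.761] pointing down, gripper open.
Joint ranges: [-3.1, 3.1], [-0.84, 2.19], [0.05, 2.79], [-1.13, 4.28], [0.06, 2.93], [-2.69, 2.69]. Speed limits (rad/s): [2.22, 2.22, 2.79, 3.14, 3.14, 3.14].

### API

Orientations are given as [roll, pitch, yaw] about the fixed x, y, z axes, in that order (R = Rz(yaw) Ry(pitch) Rx(roll)).
In Python, from cell import env gives the robot as it stands.
- The arm moves only by the tool carry_out, never from a script. Its argument "series" is a list of rows, each a list of 5 numbers: the shift along the tool's x, y, z in m, then the turn about the tool's z in degrees, then the opening, from 0 (shut) to 1 (fully open). A call has 1 to 20 rows; each row is the pose to reach, as a shift and turn from the pose commanded when the call began, along the tool's axes at that moment; what a row does not reach only later rows make up. A row lasts 1/8 s, in which the tool goes at most 62.5 mm and 10.7 degrees, less where a joint would pass 70% of its speed; a pose out of reach is approached as far as the arm can. A call with a gripper value outside its range is refused whole. The fingers move at their own pace and stop on an object; the grip force is fixed at half the most. Time passes only in rows, so rows that repeat a pose let the fingers close. It gives the time, the measured TCP pose, the force, the opening and the grip force at its end, in the units of the state.
- env.state(): the state, without advancing time (a new reading comes with each control period).
- env.read_camera(name): name is "side" or "top"; returns (picture, depth): 400x640x3 uint8, red, green, blue; 400x640 float32, mm along the optical axis (not along the pixel's ray), 0 where there is no reading.
- env.get_calibration(name): a dict with "intrinsics" (3x3 intrinsics, pixels), "cam_to_world" (4x4, takes a point from camera to world coordinates). Camera axes: x right, y up, looking along -z (the intrinsics and any distortion apply to the point x, -y, -z); pixel columns grow to the right and rows downward; lengths in mm; the calibration is good to about 2 mm. A picture is of the moment at which its call begins. get_calibration takes no time and is no camera call.
- env.job_done(): hands the job in; it is judged then, once.
The state is a dict: "t": time; "joints": joint angles; "qvel": joint speeds; "tau": joint torques, N m; "eef_pos": TCP position; "tcp_rot": TCP orientation; "ft_force": force on the tool from outside, world axes, zero at the start; "moment": the same for the moment, N m; "opening": opening from 0.0 (shut) to 1.0 (fully open); "grip_force": force on a finger pad.
Only numpy, scipy, OpenCV 4.12 (cv2) and the standard library are available. Lean on these libraries where they do the work, as an engineer would, in place of code of your own. Each camera call takes 0.05 s, during which the arm holds its last target. There are 200 camera calls.

### The job

Clear the bay on the white shelf pan: lift out the parts box that stands there and stand it upright in the free half of the blue tote. Then take the yellow retractable rule by its red knob, hook its steel end over the pan's dark upturned lip, and, with the rule square to the lip, back away against its spring until the front of the yellow case is over the orange strip; push the red knob right down so that the blade locks there, and let go, leaving the case flat on the pan and still hooked. Leave everything else where it is.

Things in the scene. Friction and masses are not known exactly. Their poses are not given: they have to be found in the camera images.
- pan: Fixed white steel shelf pan lying on the table, 220 (x) x 230 (y) mm, floor 6 mm thick (its upper face is at z = 6 mm). Origin: centre of its underside. Along its whole +x edge runs a dark upturned lip, 5 mm thick (x = 105 to 110 mm), its top at z = 20 mm, so 14 mm above the pan's floor. The +x side faces roughly away from the robot. The other edges have no lip.
- strip: Flat orange strip painted across the pan parallel to the lip, 16 mm wide (along its x), 222 mm long (along its y), no thickness to speak of. Origin: its middle. Its x axis points squarely to the lip. Where it lies on the pan varies.
- tote: Fixed open blue tote, 200 (x) x 150 (y) x 55 mm high outside, walls and floor 4 mm thick. Origin: centre of its underside. A wooden spool stands in its +x half; the -x half is free.
- tote_free (a point): Middle of the free half of the tote, on its inner floor, with the tote's axes (x along the tote's long side, towards the spool).
- partsbox: Loose closed parts box of cloudy plastic with a white lid and green latches, 80 (x) x 50 (y) x 55 mm high, about 0.25 kg. Origin: centre of its underside. It stands on the pan, its long side roughly along the lip, in the way of the rule. It can be gripped across its 50 mm width from above.
- rule: Loose retractable rule, about 0.31 kg in all: a yellow case 110 (x) x 46 (y) x 45 mm high, with a red locking knob above it (top at 94 mm). Origin: centre of the case's underside; z up; +x is the front, out of which the blade comes. It starts flat on the table, blade drawn in.
- rule_nose (a point): Point at the bottom of the case's front face, 55 mm ahead of the case's origin, axes as the case's. This is what must come over the orange strip.
- rule_hook (a point): Lowest point of the inner (case-side) face of the steel hook at the blade's end; axes as the case's. Hook plate 26 mm wide, 3 mm thick, hanging from 22 down to 4 mm above the level of the case's underside; blade 20 mm wide, its lower face 20 mm above that level (6 mm over the lip when the case is on the pan). Blade drawn in: the point is 20 mm ahead of the nose, 75 mm ahead of the case's origin.
- rule_blade (a joint): How far the blade is drawn out of the case, m, 0 (in) to 0.09 (out). A spring draws it in: 2.4 N at 0, 3.8 N at 0.09, which is more than the case's friction on the pan can be trusted to hold, so the case must be held until it is locked.
- rule_knob (a joint): How far the red locking knob is pushed down, m, 0 (up, free) to 0.009 (right down). It stays where it is left and has no spring. About 12 N moves it; from 5 mm on its pawl bites between the blade's teeth (5.5 mm apart, so the blade may settle up to 3 mm), and about 20 N takes it to the bottom. Locked beyond 7.5 mm. The rule can be carried by the knob.
- rule_grip (a point): Middle of the red knob's grip bar, 80 mm above the case's underside (moves with the knob), straight above the case's origin; axes as the case's. The bar is 50 mm long (x), 22 mm wide (y), from 62 to 94 mm above the case's underside, on a stem 14 mm wide. Pushed down, it comes 9 mm nearer to the case's top, which is at 45 mm: fingertips need that room.
- jar: Bystander: loose glass jar with white cap, 40 mm across, 65 mm high, standing on one side of the pan. Origin: centre of its underside.
- hub: Bystander: loose steel hub, 40 mm across, 42 mm high, standing on the other side of the pan. Origin: centre of its underside.
- spool: Bystander: loose wooden spool, 48 mm across, 52 mm high, standing in the tote. Origin: centre of its underside.
- canister: Bystander: loose can, 44 mm across, 58 mm high, standing close beside the rule. Origin: centre of its underside.
- bottle: Bystander: loose bottle, 60 mm across, 150 mm high, on the table. Origin: centre of its underside.
- bin: Bystander: small clear bin with green lid, 104 x 79 x 66 mm, on the table. Origin: centre of its underside.
- driver: Bystander: screwdriver, 170 mm long, lying on the table beyond the pan.

How it is judged (in metres and radians):
On the way, in this order (a step that is already met when the one before it is completed fails the run):
1. the parts box stands upright in the tote, let go (x of partsbox in the frame of tote between -0.1 and 0.1 m and y of partsbox in the frame of tote between -0.075 and 0.075 m and z of partsbox in the frame of tote below 0.012 m and angle between partsbox's own z axis and vertical below 0.15 rad and contact force between the fingers and partsbox below 0.1 N), for 0.2 s.
2. the hook is over the lip and the blade drawn out at least 25 mm, the knob not yet pushed down (x of rule_hook in the frame of pan between 0.106 and 0.118 m and z of rule_hook in the frame of pan below 0.016 m and y of rule_hook in the frame of pan between -0.11 and 0.11 m and value of joint rule_blade above 0.025 m and value of joint rule_knob below 0.005 m), for 0.1 s.
3. the knob is pushed down, the blade locked, still hooked (x of rule_hook in the frame of pan between 0.106 and 0.118 m and z of rule_hook in the frame of pan below 0.016 m and y of rule_hook in the frame of pan between -0.11 and 0.11 m and value of joint rule_blade above 0.025 m and value of joint rule_knob above 0.0075 m), for 0.2 s.
At the end, for the whole second after the job is handed in: Box upright (0.15 rad) on the tote floor. Rule at rest, flat on the pan (nose within 4 mm, tilt < 0.08 rad), square to the lip (0.15 rad), nose within 11 mm of the strip's centre line; hook 4 mm or more below the lip's top, within 8 mm of its outer face; blade out > 25 mm, knob down > 7.5 mm (all of step 3 and x of partsbox in the frame of tote between -0.1 and 0.1 m and y of partsbox in the frame of tote between -0.075 and 0.075 m and z of partsbox in the frame of tote below 0.012 m and angle between partsbox's own z axis and vertical below 0.15 rad and x of rule_nose in the frame of strip between -0.011 and 0.011 m and angle between the x axis of rule and the x axis of strip, either way round below 0.15 rad and z of rule_nose in the frame of pan below 0.01 m and angle between rule's own z axis and vertical below 0.08 rad and linear speed of each of rule, partsbox below 0.02 m/s); the robot touches nothing.
It fails at once if a bystander (jar, hub, spool, canister, bottle, bin or driver) is shifted by more than 30 mm (distance of any of jar, hub, spool, canister, bottle, bin, driver from where it was at the start of the episode above 0.03 m).
It also fails if it takes over 61 s, if anything falls off the work surface, if the arm or the gripper's body presses on something with over 40 N, if the wrist force passes 120 N, or if a joint passes its speed limit or range.

## Working session

There is one attempt and no reset: what is moved stays moved. The work goes in short steps, Python scripts to look and compute and a tool call to move; the robot and the scene stay as the last step left them, time stands still between calls to the robot, and variables do not carry over. Pictures are saved under pics/ and viewed, at most 10 in all, crops included, and the job is handed in when it is done.

Besides the shell and the picture viewer there is one more tool, called by a JSON object that holds its "name" and its "arguments", one argument or row to a line. carry_out: Moves the arm, as the interface text tells. Its arguments: {"type":"object","properties":{"series":{"type":"array","items":{"type":"array","items":{"type":"number"}}}},"required":["series"]}

```bash
mkdir -p pics
python3 - <<'E'
from cell import env
import cv2,numpy as np
for n in("top","side"):
    p,d=env.read_camera(n); c=env.get_calibration(n)
    cv2.imwrite(f"pics/{n}0.png",p[:,:,::-1]); np.savez(f"{n}0.npz",p=p,d=d,K=c["intrinsics"],T=c["cam_to_world"])
    print(n,c)
s=env.state();print(s)
E
```

```text
top {'intrinsics': array([[380.94544825,   0.        , 318.67783291],
       [  0.        , 380.94544825, 194.70718345],
       [  0.        ,   0.        ,   1.        ]]), 'cam_to_world': array([[-5.90865589e-03,  9.81863524e-01, -1.89496987e-01,
         4.41409236e+02],
       [-9.99978497e-01, -5.26246077e-03,  3.91304673e-03,
        -1.73276012e+00],
       [ 2.84485740e-03,  1.89516033e-01,  9.81873505e-01,
         9.61100812e+02],
       [ 0.00000000e+00,  0.00000000e+00,  0.00000000e+00,
         1.00000000e+00]])}
side {'intrinsics': array([[487.64965937,   0.        , 324.57365645],
       [  0.        , 487.64965937, 201.17184442],
       [  0.        ,   0.        ,   1.        ]]), 'cam_to_world': array([[-8.68629391e-01,  3.24476759e-01, -3.74429986e-01,
         1.29837527e+02],
       [-4.95334946e-01, -5.85856062e-01,  6.41417154e-01,
         7.62989740e+02],
       [-1.12371178e-02,  7.42622049e-01,  6.69616472e-01,
         8.65958615e+02],
       [ 0.00000000e+00,  0.00000000e+00,  0.00000000e+00,
         1.00000000e+00]])}
{'t': 0.1, 'joints': array([-1.33859266e+00,  4.91493148e-01,  1.55941657e+00, -9.07165787e-06,
        1.09168336e+00, -1.05615826e-01]), 'qvel': array([ 1.00421757e-03, -2.23703153e-03,  1.51969517e-04,  2.12633296e-03,
        2.35129878e-04, -7.79954531e-05]), 'tau': array([ 1.55918689e-03, -6.13621259e+01, -2.58606005e+01,  6.93397759e-02,
        4.70073475e-02, -4.75655372e-05]), 'eef_pos': array([ 207.14744909, -589.63617195,  404.21423144]), 'tcp_rot': array([-3.14059695e+00, -9.74632582e-05,  3.37823628e-01]), 'ft_force': array([0.75556864, 0.40462661, 0.18183463]), 'moment': array([ 0.01035192,  0.02911559, -0.01139365]), 'grip_force': 0.0, 'opening': 1.000267801496193}
```

View pics/top0.png

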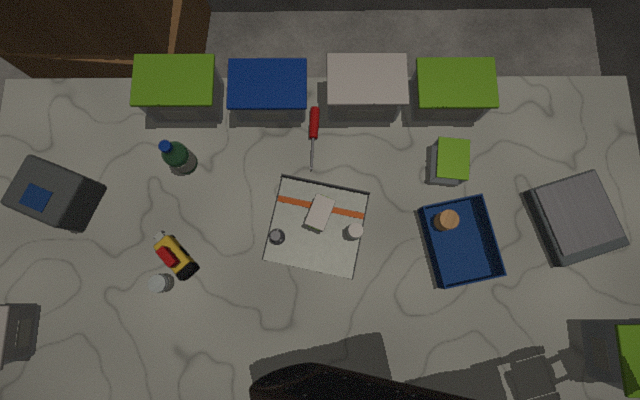

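View pics/side0.png

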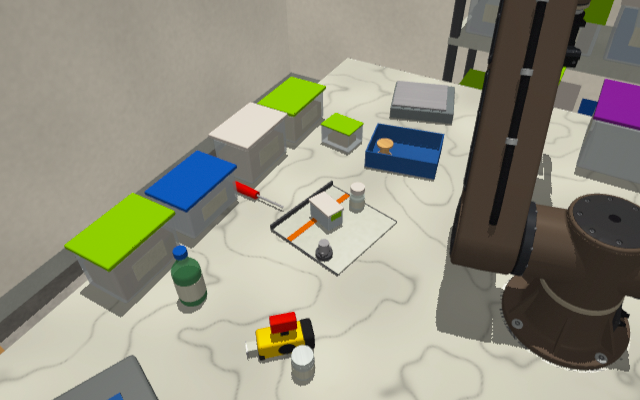

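The top picture shows the pan at about (318,228), with the box at (320,212), jar (355,231) and hub (277,237). The tote is at (461,240) with the spool in its upper half. The rule is at (177,257) with its hook up-left at (160,236) and the canister at (161,283). Next I measure from the depth.

```bash
cat > h.py <<'E'
import numpy as np,cv2
def load(n):
    f=np.load(n);return f["p"],f["d"],f["K"],f["T"]
def cloud(d,K,T):
    v,u=np.mgrid[:400,:640].astype(float)
    X=np.stack([(u-K[0,2])/K[0,0]*d,-(v-K[1,2])/K[1,1]*d,-d],-1)
    return X@T[:3,:3].T+T[:3,3]
def ray(uv,z,K,T):
    uv=np.atleast_2d(np.asarray(uv,float))
    r=np.c_[(uv[:,0]-K[0,2])/K[0,0],-(uv[:,1]-K[1,2])/K[1,1],-np.ones(len(uv))]@T[:3,:3].T
    return T[:3,3]+r*((z-T[2,3])/r[:,2])[:,None]
def rect(xy):
    (c,s,a)=cv2.minAreaRect(np.float32(xy));return np.round(c,1),np.round(s,1),round(a,1)
def hsv(p): return cv2.cvtColor(p,cv2.COLOR_RGB2HSV)
E
python3 - <<'E'
from h import *
for n in("top","side"):
    p,d,K,T=load(n+"0.npz");W=cloud(d,K,T);H=hsv(p);h,s,v=[H[...,i].astype(int) for i in range(3)]
    z=W[...,2]; x,y=W[...,0],W[...,1]
    print(n,"table z",np.median(z[(x>350)&(x<700)&(abs(y)<300)]))
    R=lambda x0,x1,y0,y1:(x>x0)&(x<x1)&(y>y0)&(y<y1)&(d>0)
    def rep(t,m):
        m=cv2.morphologyEx(m.astype(np.uint8),cv2.MORPH_OPEN,np.ones((2,2)))>0
        if m.sum()<5: print(t,"none");return
        q=W[m];print(t,m.sum(),"rect",rect(q[:,:2]),"mean",q.mean(0).round(1),"zpct",np.percentile(q[:,2],[5,50,95]).round(1))
    rep("orange",((h>5)&(h<18)&(s>150)&(v>100)&R(350,800,-150,150)))
    rep("boxtop",R(400,700,-80,80)&(z>48)&(z<70)&(v>90))
    rep("jarhub",R(350,650,-130,-60)&(z>45)&(z<80)); rep("hub",R(350,650,60,130)&(z>25)&(z<60))
    rep("tote",(h>100)&(h<125)&(s>120)&R(250,700,-560,-200)); rep("toterim",(h>100)&(h<125)&(s>120)&R(250,700,-560,-200)&(z>48))
    rep("toteflo",(h>100)&(h<125)&(s>120)&R(250,700,-560,-200)&(z<12))
    rep("spool",R(300,700,-500,-200)&(h>5)&(h<20)&(s>80)&(z>40)&(z<75))
    red=((h<6)|(h>174))&(s>140)
    rep("red",red&R(250,600,200,550)); rep("redtop",red&R(250,600,200,550)&(z>86))
    ye=(h>20)&(h<32)&(s>150)&R(250,600,200,550)
    rep("yellow",ye);rep("yeltop",ye&(z>40)&(z<50))
    rep("can",R(250,420,300,450)&(z>50)&(z<65)&(s<60)); rep("panlip",R(350,700,-150,150)&(z>13)&(z<24)&(v<90))
E
python3 - <<'E'
import cv2
a=cv2.imread('pics/top0.png')
b=cv2.resize(a[165:295,245:375],None,fx=4,fy=4,interpolation=2);c=cv2.resize(a[225:300,140:215],(280,280),interpolation=2)
import numpy as np
o=np.zeros((520,800,3),np.uint8);o[:,:520]=b;o[:280,520:]=c;cv2.imwrite('pics/crop0.png',o)
E
```

```text
top table z 1.2694407977327273
orange 320 rect (array([570.5, -23.1]), array([202.2, 165.9]), 30.0) mean [590.5 -12.3  13.1] zpct [4.5 7.2 9.9]
boxtop 694 rect (array([532.6,   1.5]), array([ 55.8, 173.9]), 74.2) mean [571.5  -9.4  60.1] zpct [ 8.2 61.1 63.8]
jarhub 199 rect (array([500.2, -53.7]), array([ 35.2, 152.8]), 35.5) mean [526.9 -91.3  74.1] zpct [ 3.5 71.1 73.9]
hub 95 rect (array([517.6, 101.2]), array([28.1, 19.8]), 89.8) mean [516.9  97.9  41.3] zpct [17.6 46.8 50.4]
tote 4263 rect (array([ 475.1, -226.9]), array([205.1, 454.7]), 11.6) mean [ 494.6 -359.4   14.5] zpct [ 1.6  5.  55.5]
toterim 461 rect (array([ 475., -227.]), array([205. , 454.7]), 11.7) mean [ 480.5 -350.1   44.5] zpct [ 0.1 54.6 57.7]
toteflo 3342 rect (array([ 476.9, -211.4]), array([190. , 425.1]), 11.5) mean [ 494.7 -360.9    7.6] zpct [1.6 4.5 8.2]
spool 304 rect (array([ 514.2, -178.7]), array([ 44.7, 380. ]), 15.7) mean [ 553.1 -318.1   55.3] zpct [ 5.6 56.2 59. ]
red 258 rect (array([468.5, 338.5]), array([43.8, 21.7]), 41.9) mean [467.5 335.6  88.8] zpct [69.5 93.1 96.2]
redtop 209 rect (array(
[... 1521 characters left out ...]
.  57.4]
red 454 rect (array([331. , 530.7]), array([ 49.3, 612.6]), 36.3) mean [463.  350.3  88.3] zpct [63.3 90.1 94.6]
redtop 291 rect (array([331. , 530.7]), array([ 48.7, 612.6]), 36.3) mean [464.7 349.   95.1] zpct [83.3 92.4 94.8]
yellow 966 rect (array([298.3, 539.1]), array([ 89.5, 557. ]), 43.2) mean [469.9 364.9  41.1] zpct [10.8 42.7 46.2]
yeltop 656 rect (array([303.9, 545.6]), array([ 88.7, 556.4]), 41.3) mean [470.9 360.7  47.3] zpct [39.6 43.7 46.4]
can 299 rect (array([287.9, 554.4]), array([ 36.9, 522.2]), 33.1) mean [402.7 376.3  57.4] zpct [47.5 56.6 59. ]
panlip 275 rect (array([449.1, 343.9]), array([ 153.1, 1042.5]), 28.9) mean [600.5  35.5  18.5] zpct [ 6.4 14.6 23.1]
```

View pics/crop0.png

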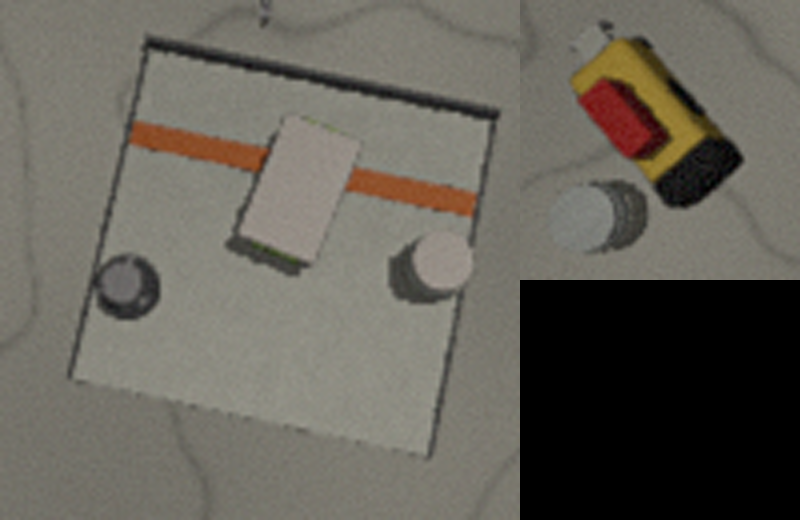

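The crop shows the lip along the top edge, from (147,40) to (498,112), with the strip parallel to it. The box lies on the strip with its long side across the lip, not along it. Depth edges give outliers, so I cast mask pixels onto known planes instead.

```bash
cat >> h.py <<'E'
def big(m,ker=2):
    m=cv2.morphologyEx(m.astype(np.uint8),cv2.MORPH_OPEN,np.ones((ker,ker)))
    n,l,st,_=cv2.connectedComponentsWithStats(m);k=1+st[1:,4].argmax();return l==k
def pts(m,z,K,T):
    v,u=np.nonzero(m);uv=np.r_[[np.c_[u+a,v+b] for a in(-.5,.5) for b in(-.5,.5)]].reshape(-1,2)
    return ray(uv,z,K,T)[:,:2]
E
cat > meas.py <<'E'
from h import *
def run(n,f):
    p,d,K,T=load(f);H=hsv(p);h,s,v=[H[...,i].astype(int) for i in range(3)]
    W=cloud(d,K,T);z=W[...,2];x,y=W[...,0],W[...,1]
    R=lambda x0,x1,y0,y1:(x>x0)&(x<x1)&(y>y0)&(y<y1)&(d>0)
    def rep(t,m,zz):
        if m.sum()<10:print(t,"none");return
        print(n,t,m.sum(),rect(pts(big(m),zz,K,T)))
    og=(h>5)&(h<18)&(s>150)&R(350,800,-150,150)&(z<20)
    q=pts(cv2.morphologyEx(og.astype(np.uint8),cv2.MORPH_OPEN,np.ones((2,2)))>0,6,K,T);print(n,"strip",rect(q))
    rep("boxtop",R(400,700,-60,80)&(z>54)&(z<72)&(v>90),61)
    rep("jar",R(350,650,-150,-60)&(z>62)&(z<82),71);rep("hub",R(350,650,60,150)&(z>36)&(z<56),48)
    rep("totefloor",(h>100)&(h<125)&(s>120)&R(250,700,-560,-200)&(z<12),4)
    rep("tote",(h>100)&(h<125)&(s>120)&R(250,700,-560,-200),55)
    rep("spool",R(300,700,-500,-200)&(h>5)&(h<20)&(s>80)&(z>46)&(z<70),56)
    red=((h<6)|(h>174))&(s>140);rep("redtop",red&R(250,600,200,550)&(z>86),94)
    rep("can",R(250,420,300,450)&(z>50)&(z<68)&(s<60),58)
    rep("panfloor",R(350,750,-180,180)&(s<45)&(v>120)&(z>2),6)
    rep("lip",R(350,750,-180,180)&(v<70)&(x>590)&(z<30)&(z>10),20)
run("top","top0.npz");run("side","side0.npz")
E
python3 meas.py
python3 - <<'E'
from h import *
p,d,K,T=load("top0.npz")
c=lambda a,b:((a+.5)/4-.5+245,(b+.5)/4-.5+165)
print("lip outer",ray([c(147,38),c(499,110)],20,K,T).round(1))
print("pan near",ray([c(71,379),c(431,459)],6,K,T).round(1))
print("strip ends",ray([c(132,134),c(475,204)],6,K,T).round(1))
print("box top c",ray([c(285,114),c(361,142),c(315,266),c(238,236)],61,K,T).round(1))
r=lambda a,b:((a-520+.5)*75/280-.5+140,(b+.5)*75/280-.5+225)
print("knob",ray([r(602,78),r(580,92),r(630,158),r(660,125)],94,K,T).round(1))
print("hook",ray([r(590,40)],22,K,T).round(1))
E
```

```text
top strip (array([591.9, -11. ]), array([222.5,  16.6]), 77.5)
top boxtop 695 (array([571.6,  -9.4]), array([52.6, 84.7]), 68.3)
top jar 192 (array([527.6, -92.1]), array([35.1, 37.6]), 88.8)
top hub 84 (array([516.5,  97.3]), array([26.4, 23.8]), 89.7)
top totefloor 3427 (array([ 505.7, -359.7]), array([196.2, 131.8]), 11.7)
top tote 4631 (array([ 502., -344.]), array([199.8, 164. ]), 11.7)
top spool 304 (array([ 552.9, -318. ]), array([48.8, 45.7]), 89.7)
top redtop 210 (array([467.7, 336.8]), array([50.5, 25.6]), 41.1)
top can 206 (array([402.3, 368. ]), array([42.4, 31.4]), 89.7)
top panfloor 7658 (array([541.6,  -3.4]), array([230.8, 216.9]), 77.4)
top lip 176 (array([631.5, -97.2]), array([75.4,  8.4]), 77.5)
side strip (array([591.3,  -4.3]), array([225.9,  19.7]), 77.5)
side boxtop 490 (array([568.1,   2.6]), array([57.4, 88.5]), 67.5)
side jar 131 (array([522.7, -79.4]), array([35.2, 42.7]), 27.3)
side hub 97 (array([513.7, 108.9]), array([22.9, 34.1]), 29.3)
side totefloor 1051 (array([ 488.6, -386.2]), array([143.5,  93.1]), 11.8)
side tote 2936 (array([ 493.9, -309.6]), array([203.3, 218.7]), 11.8)
side spool 141 (array([ 549.2, -303.9]), array([46.5, 53.4]), 28.8)
side redtop 295 (array([465., 348.]), array([50.7, 27.6]), 43.2)
side can 307 (array([401.5, 376.2]), array([43.5, 33.8]), 88.5)
side panfloor 5021 (array([538.4, -22.9]), array([287.7, 231.6]), 77.7)
side lip 160 (array([653. ,  36.9]), array([138.1,  13.8]), 77.3)
lip outer [[ 676.8   89.    20. ]
 [ 629.  -133.3   20. ]]
pan near [[463.7 134.6   6. ]
 [414.1 -86.8   6. ]]
strip ends [[ 617.4   99.1    6. ]
 [ 571.3 -118.2    6. ]]
box top c [[619.    1.4  61. ]
 [601.7 -44.1  61. ]
 [527.4 -15.9  61. ]
 [545.5  29.6  61. ]]
knob [[493.8 350.1  94. ]
 [485.5 362.7  94. ]
 [446.2 329.9  94. ]
 [465.6 313.2  94. ]]
hook [[523.1 389.   22. ]]
```

{"name": "carry_out", "arguments": {
  "series": [
    [0.538,-0.428,0,40.3,1],
    [0.538,-0.428,0,40.3,1],
    [0.538,-0.428,0,40.3,1],
    [0.538,-0.428,0,40.3,1],
    [0.538,-0.428,0,40.3,1],
    [0.538,-0.428,0,40.3,1],
    [0.538,-0.428,0,40.3,1],
    [0.538,-0.428,0,40.3,1],
    [0.538,-0.428,0,40.3,1],
    [0.538,-0.428,0,40.3,1],
    [0.538,-0.428,0,40.3,1],
    [0.538,-0.428,0,40.3,1],
    [0.538,-0.428,0.08,40.3,1],
    [0.538,-0.428,0.08,40.3,1],
    [0.538,-0.428,0.08,40.3,1],
    [0.538,-0.428,0.08,40.3,1]
  ]
}}

```text
t: 2.1
eef_pos: [573.0, -8.1, 325.7]
tcp_rot: [-3.141, -0.001, -0.366]
ft_force: [0.5, -0.3, 0.0]
opening: 0.999
grip_force: 0.0
```

{"name": "carry_out", "arguments": {
  "series": [
    [0,0,0.05,0,1],
    [0,0,0.09,0,1],
    [0,0,0.115,0,1],
    [0,0,0.115,0,1],
    [0,0,0.115,0,0],
    [0,0,0.115,0,0],
    [0,0,0.115,0,0],
    [0,0,0.115,0,0],
    [0,0,0.115,0,0],
    [0,0,0.115,0,0]
  ]
}}

```text
t: 3.35
eef_pos: [572.9, -7.6, 209.8]
tcp_rot: [3.142, -0.0, -0.365]
ft_force: [0.2, 0.5, 2.9]
opening: 0.523
grip_force: 29.9
```

{"name": "carry_out", "arguments": {
  "series": [
    [0,0,-0.05,0,0],
    [0,0,-0.1,0,0],
    [0,0,-0.1,0,0],
    [0.02,0.37,-0.1,-32.6,0],
    [0.02,0.37,-0.1,-32.6,0],
    [0.02,0.37,-0.1,-32.6,0],
    [0.02,0.37,-0.1,-32.6,0],
    [0.02,0.37,-0.1,-32.6,0],
    [0.02,0.37,-0.1,-32.6,0],
    [0.02,0.37,-0.1,-32.6,0],
    [0.02,0.37,-0.1,-32.6,0],
    [0.02,0.37,-0.1,-32.6,0]
  ]
}}

```text
t: 4.85
eef_pos: [459.7, -359.0, 309.2]
tcp_rot: [-3.141, 0.001, 0.205]
ft_force: [-0.3, 0.3, -1.5]
opening: 0.522
grip_force: 29.9
```

Run:
```python
from cell import env
import cv2,numpy as np
o=[]
for n in("top","side"):
    p,d=env.read_camera(n); c=env.get_calibration(n);np.savez(f"{n}1.npz",p=p,d=d,K=c["intrinsics"],T=c["cam_to_world"])
    y,x=(150,330) if n=="top" else (60,310)
    o.append(cv2.resize(p[y:y+150,x:x+200,::-1],(400,300),interpolation=2))
cv2.imwrite("pics/tote1.png",np.hstack(o))
```

```text
(no output)
```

View pics/tote1.png

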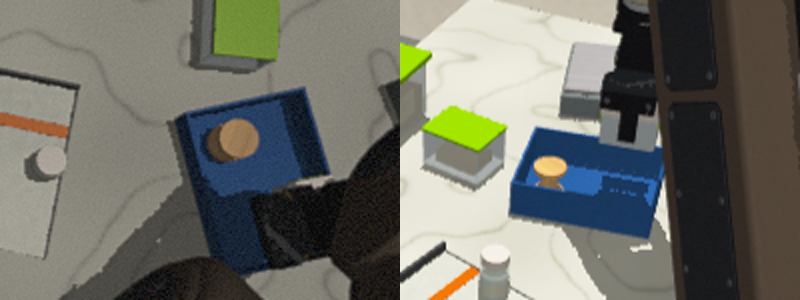

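The left half shows the gripper over the tote's free half and the spool clear at (238,140). The right half shows the box hanging above the tote, within its walls. Now I lower it.

{"name": "carry_out", "arguments": {
  "series": [
    [0,0,0.05,0,0],
    [0,0,0.085,0,0],
    [0,0,0.095,0,0],
    [0,0,0.1,0,0],
    [0,0,0.101,0,0],
    [0,0,0.101,0,0]
  ]
}}

```text
t: 5.7
eef_pos: [459.5, -360.3, 209.7]
tcp_rot: [3.14, -0.001, 0.204]
ft_force: [0.1, -0.3, -1.5]
opening: 0.522
grip_force: 29.9
```

{"name": "carry_out", "arguments": {
  "series": [
    [0,0,0.001,0,0],
    [0,0,0.002,0,0],
    [0,0,0.003,0,0],
    [0,0,0.003,0,0]
  ]
}}

```text
t: 6.2
eef_pos: [459.3, -360.3, 207.8]
tcp_rot: [3.14, -0.001, 0.203]
ft_force: [-4.8, 4.2, 20.7]
opening: 0.525
grip_force: 29.9
```

{"name": "carry_out", "arguments": {
  "series": [
    [0,0,0,0,0.9],
    [0,0,0,0,0.9],
    [0,0,0,0,0.9],
    [0,0,-0.06,0,0.9],
    [0,0,-0.12,0,0.9],
    [0,0,-0.14,0,0.9],
    [0.049,-0.255,-0.14,0,0.9],
    [0.049,-0.255,-0.14,0,0.9],
    [0.049,-0.255,-0.14,0,0.9],
    [0.049,-0.255,-0.14,0,0.9],
    [0.049,-0.255,-0.14,0,0.9],
    [0.049,-0.255,-0.14,0,0.9]
  ]
}}

```text
t: 7.7
eef_pos: [456.0, -100.5, 345.8]
tcp_rot: [3.141, -0.0, 0.205]
ft_force: [-0.9, -0.1, 0.7]
opening: 0.902
grip_force: 0.0
```

Run:
```python
from cell import env
import cv2,numpy as np
o=[]
for n in("top","side"):
    p,d=env.read_camera(n); c=env.get_calibration(n);np.savez(f"{n}2.npz",p=p,d=d,K=c["intrinsics"],T=c["cam_to_world"])
    y,x=(170,400) if n=="top" else (100,340)
    o.append(cv2.resize(p[y:y+130,x:x+130,::-1],(390,390),interpolation=2))
    y,x=(225,135) if n=="top" else (300,235)
    o.append(cv2.resize(p[y:y+65,x:x+130,::-1],(390,195),interpolation=2))
cv2.imwrite("pics/t2.png",np.vstack([np.hstack(o[::2]),np.hstack(o[1::2])]))
```

```text
(no output)
```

View pics/t2.png

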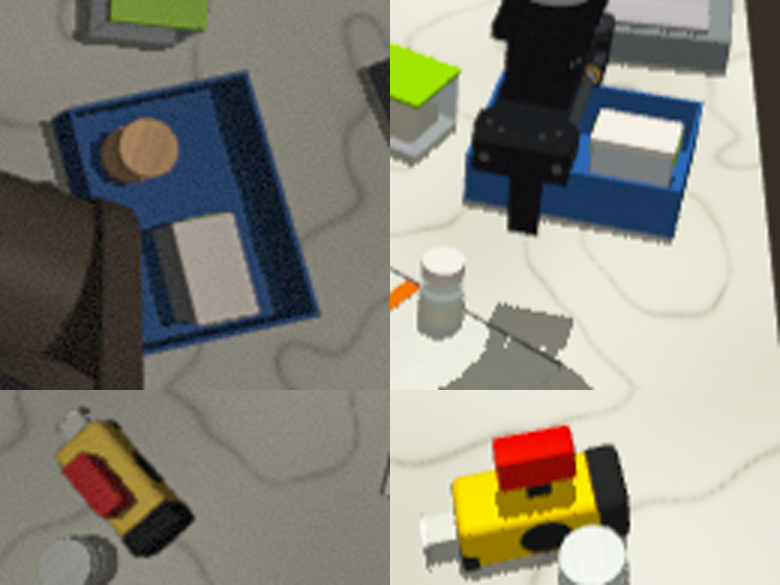

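The box stands flat in the tote's free half at (220,265), clear of the spool at (148,150). The rule's knob is in the lower crops at (98,487) and (535,457). I refine the knob pose using only its bright top face in both views.

Run:
```python
from h import *
for n in("top","side"):
    p,d,K,T=load(n+"2.npz");H=hsv(p);h,s,v=[H[...,i].astype(int) for i in range(3)]
    W=cloud(d,K,T);x,y,z=np.moveaxis(W,2,0)
    red=big(((h<8)|(h>172))&(s>130)&(x>300)&(x<600)&(y>200)&(y<550))
    vals=v[red].astype(np.uint8);t,_=cv2.threshold(vals,0,255,cv2.THRESH_OTSU)
    top=big(red&(v>t));print(n,"otsu",t,red.sum(),top.sum(),rect(pts(top,94,K,T)),"all",rect(pts(red,94,K,T)),np.median(z[top]))
    ye=big((h>18)&(h<34)&(s>130)&(x>300)&(x<600)&(y>200)&(y<550))
    yv=v[ye].astype(np.uint8);ty,_=cv2.threshold(yv,0,255,cv2.THRESH_OTSU)
    print("case top",ty,rect(pts(big((ye&(v>ty))|(top if n=='top' else 0)),45,K,T)))
    print(vals.min(),vals.max())
r=lambda a,b,x0,y0:((a+.5)/3-.5+x0,(b+.5)/3-.5+y0)
p,d,K,T=load("top2.npz");print(ray([r(82,455-390,135,225),r(61,470-390,135,225),r(110,516-390,135,225),r(132,496-390,135,225)],94,K,T).round(1))
```

```text
top otsu 104.0 268 176 (array([466.6, 336.7]), array([47.2, 23.1]), 42.4) all (array([467.4, 333.5]), array([56.7, 29.5]), 42.4) 93.52568354563505
case top 113.0 (array([474.7, 342.6]), array([85.8, 45.7]), 43.1)
53 149
side otsu 184.0 459 217 (array([464.3, 346.3]), array([50.9, 21. ]), 42.0) all (array([459.8, 353.5]), array([51., 43.]), 42.0) 92.63019241569896
case top 188.0 (array([471.5, 354.6]), array([88.2, 43.9]), 42.2)
20 250
[[492.  349.1  94. ]
 [480.9 364.   94. ]
 [446.8 325.   94. ]
 [461.4 309.5  94. ]]
```

Run:
```python
from h import *
for n in("top","side"):
    p,d,K,T=load(n+"2.npz");H=hsv(p);h,s,v=[H[...,i].astype(int) for i in range(3)]
    W=cloud(d,K,T);x,y,z=np.moveaxis(W,2,0)
    m=(x>400)&(x<520)&(y>-420)&(y<-300)&(z>50)&(z<70)&(s<70)
    vals=v[m].astype(np.uint8);t,_=cv2.threshold(vals,0,255,cv2.THRESH_OTSU)
    t=max(t,0);b=big(m&(v>t-25 if n=='top' else v>t));c,sz,a=rect(pts(b,59,K,T));print(n,b.sum(),t,c,sz,a,np.median(z[b]))
    # offset along tool y (closing dir) relative to TCP
    yy=np.array([.202,-.979]);xx=np.array([.979,.202]);D=np.array(c)-[459.3,-360.3];print("along closing",D@yy,"along x",D@xx)
```

```text
top 720 126.0 [ 458.4 -363.3] [82.4 51.9] 10.6 59.091874195939226
along closing 2.7551999999999928 along x -1.4871000000000336
side 281 189.0 [ 456.9 -353.1] [81.8 54.4] 10.4 57.829248317368524
along closing -7.533599999999995 along x -0.8952000000000357
```

{"name": "carry_out", "arguments": {
  "series": [
    [0.1,-0.429,0,-30.7,0.6],
    [0.1,-0.429,0,-30.7,0.6],
    [0.1,-0.429,0,-30.7,0.6],
    [0.1,-0.429,0,-30.7,0.6],
    [0.1,-0.429,0,-30.7,0.6],
    [0.1,-0.429,0,-30.7,0.6],
    [0.1,-0.429,0,-30.7,0.6],
    [0.1,-0.429,0,-30.7,0.6],
    [0.1,-0.429,0,-30.7,0.6],
    [0.1,-0.429,0,-30.7,0.6],
    [0.1,-0.429,0,-30.7,0.6],
    [0.1,-0.429,0.03,-30.7,0.6],
    [0.1,-0.429,0.06,-30.7,0.6],
    [0.1,-0.429,0.06,-30.7,0.6]
  ]
}}

```text
t: 9.55
eef_pos: [467.1, 339.0, 284.4]
tcp_rot: [-3.141, 0.003, 0.738]
ft_force: [-0.4, 0.2, 1.1]
opening: 0.601
grip_force: 0.0
```

{"name": "carry_out", "arguments": {
  "series": [
    [0,0,0.015,0,0.6],
    [0,0,0.031,0,0.6],
    [0,0,0.031,0,0.6],
    [0,0,0.031,0,0],
    [0,0,0.031,0,0],
    [0,0,0.031,0,0],
    [0,0,0.031,0,0],
    [0,0,0.031,0,0],
    [0,0,0.031,0,0]
  ]
}}

```text
t: 10.68
eef_pos: [467.0, 339.8, 254.8]
tcp_rot: [3.142, 0.0, 0.739]
ft_force: [-0.1, 0.7, 1.8]
opening: 0.232
grip_force: 30.0
```

{"name": "carry_out", "arguments": {
  "series": [
    [0,0,-0.03,0,0],
    [0,0,-0.09,0,0],
    [0,0,-0.09,0,0],
    [-0.145,0.337,-0.09,54.7,0],
    [-0.145,0.337,-0.09,54.7,0],
    [-0.145,0.337,-0.09,54.7,0],
    [-0.145,0.337,-0.09,54.7,0],
    [-0.145,0.337,-0.09,54.7,0],
    [-0.145,0.337,-0.09,54.7,0],
    [-0.145,0.337,-0.09,54.7,0],
    [-0.145,0.337,-0.09,54.7,0],
    [-0.145,0.337,-0.05,54.7,0],
    [-0.145,0.337,-0.05,54.7,0],
    [-0.145,0.337,-0.05,54.7,0]
  ]
}}

```text
t: 12.42
eef_pos: [587.1, -6.2, 305.5]
tcp_rot: [3.142, -0.0, -0.214]
ft_force: [-0.3, -0.6, -3.9]
opening: 0.23
grip_force: 30.0
```

Run:
```python
from cell import env
import cv2,numpy as np
o=[]
for n in("top","side"):
    p,d=env.read_camera(n); c=env.get_calibration(n);np.savez(f"{n}3.npz",p=p,d=d,K=c["intrinsics"],T=c["cam_to_world"])
    y,x=(160,250) if n=="top" else (160,260)
    o.append(cv2.resize(p[y:y+130,x:x+130,::-1],(400,400),interpolation=2))
cv2.imwrite("pics/t3.png",np.hstack(o))
```

```text
(no output)
```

View pics/t3.png

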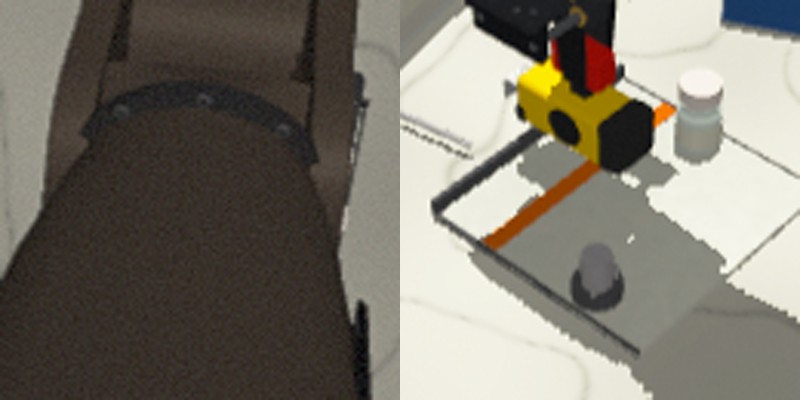

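The top view is blocked by the arm. The side view shows the rule at (585,115), square to the lip, with its hook (510,90) beyond the lip's line. I lower carefully.

{"name": "carry_out", "arguments": {
  "series": [
    [0,0,0.02,0,0],
    [0,0,0.03,0,0],
    [0,0,0.036,0,0],
    [0,0,0.04,0,0],
    [0,0,0.042,0,0],
    [0,0,0.042,0,0]
  ]
}}

```text
t: 13.28
eef_pos: [587.0, -7.0, 262.8]
tcp_rot: [3.142, -0.0, -0.216]
ft_force: [0.2, -0.0, -2.8]
opening: 0.231
grip_force: 30.0
```

Run:
```python
from cell import env
import cv2,numpy as np
p,d=env.read_camera("side"); c=env.get_calibration("side");np.savez("side4.npz",p=p,d=d,K=c["intrinsics"],T=c["cam_to_world"])
cv2.imwrite("pics/t4.png",cv2.resize(p[165:255,265:385,::-1],(800,600),interpolation=2))
print(env.state()["ft_force"])
```

```text
[-0.46045945  0.02603403 -2.74223064]
```

View pics/t4.png

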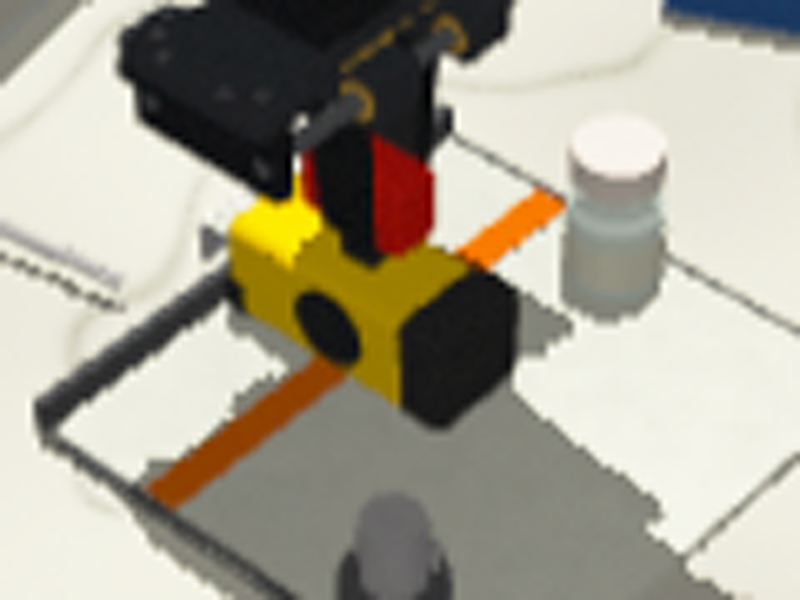

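The hook shows at (212,240), just outside the lip (lip end at 225,275), and no contact force has appeared. I lower the last 2 mm and begin backing away.

{"name": "carry_out", "arguments": {
  "series": [
    [0,0,0.002,0,0],
    [0,0,0.002,0,0],
    [-0.005,0,0.002,0,0],
    [-0.01,0,0.002,0,0],
    [-0.015,0,0.002,0,0],
    [-0.02,0,0.002,0,0],
    [-0.02,0,0.002,0,0]
  ]
}}

```text
t: 14.2
eef_pos: [567.2, -2.7, 260.9]
tcp_rot: [3.142, 0.0, -0.215]
ft_force: [2.0, -0.5, 0.9]
opening: 0.234
grip_force: 30.0
```

{"name": "carry_out", "arguments": {
  "series": [
    [-0.006,0,0,0,0],
    [-0.012,0,0,0,0],
    [-0.018,0,0,0,0],
    [-0.024,0,0,0,0],
    [-0.029,0,0,0,0],
    [-0.029,0,0,0,0],
    [-0.029,0,0,0,0]
  ]
}}

```text
t: 15.08
eef_pos: [539.1, 3.5, 260.9]
tcp_rot: [3.142, 0.0, -0.216]
ft_force: [1.9, 0.6, 3.0]
opening: 0.232
grip_force: 30.0
```

Run:
```python
from cell import env
import cv2,numpy as np
p,d=env.read_camera("side"); c=env.get_calibration("side");np.savez("side5.npz",p=p,d=d,K=c["intrinsics"],T=c["cam_to_world"])
cv2.imwrite("pics/t5.png",cv2.resize(p[165:255,265:385,::-1],(800,600),interpolation=2))
print(env.state()["ft_force"])
```

```text
[ 1.49676285 -0.02232349  3.48100819]
```

View pics/t5.png

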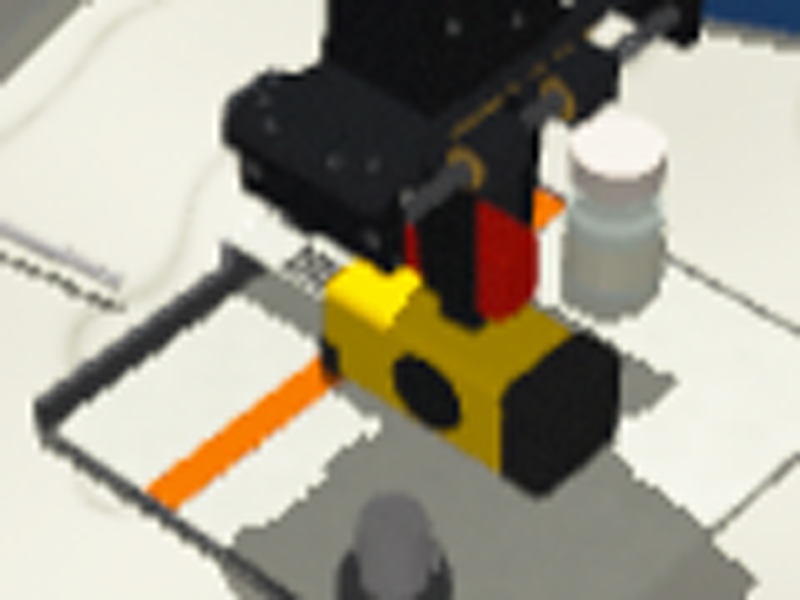

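The rule is hooked: the plate shows at (237,250) behind the lip and the blade at (312,265) runs to the case. The nose's lower corner at about (326,370) sits at the strip. I measure the nose against the strip in this same view.

Run:
```python
from h import *
p,d,K,T=load("side5.npz");H=hsv(p);h,s,v=[H[...,i].astype(int) for i in range(3)]
W=cloud(d,K,T);x,y,z=np.moveaxis(W,2,0)
og=big((h>5)&(h<18)&(s>150)&(x>450)&(x<700)&(y>10)&(y<160)&(z<20))
q=pts(og,6,K,T);print(rect(q))
ux=np.array([.977,-.215]);a=q@ux;print("strip lo/hi in pan-x dir",np.percentile(a,[3,97]),np.mean(a))
k=800/120
for uv in [(322,345),(324,372),(328,378),(335,382)]:
    P=ray([(uv[0]+.5)/k-.5+265,(uv[1]+.5)/k-.5+165],6,K,T)[0];print(uv,P.round(1),P[:2]@ux)
# case black/yellow side-face bottom edge: rear corner
tot=265
P=ray([(540+.5)/k-.5+265,(497+.5)/k-.5+165],6,K,T)[0];print("rear bottom +y corner?",P)
# yellow top: front edge at z=51
for uv in [(328,288),(350,258)]:
    P=ray([(uv[0]+.5)/k-.5+265,(uv[1]+.5)/k-.5+165],51,K,T)[0];print("top front",uv,P.round(1),P[:2]@ux)
```

```text
(array([604.6,  59.4]), array([95.6, 18.6]), 77.0)
strip lo/hi in pan-x dir [570.68319258 585.72722369] 578.1338114360891
(322, 345) [608.2   3.7   6. ] 593.4264148966146
(324, 372) [600.   16.1   6. ] 582.7620115698661
(328, 378) [597.   18.1   6. ] 579.4096664420224
(335, 382) [593.6  18.7   6. ] 575.9553057012788
rear bottom +y corner? [498.16840369  33.86799835   6.        ]
top front (328, 288) [596.8  16.3  51. ] 579.534960145744
top front (350, 258) [598.   -1.8  51. ] 584.6161332288368
```

{"name": "carry_out", "arguments": {
  "series": [
    [-0.001,0,0,0,0],
    [-0.001,0,0.002,0,0],
    [-0.001,0,0.004,0,0],
    [-0.001,0,0.006,0,0],
    [-0.001,0,0.008,0,0],
    [-0.001,0,0.009,0,0],
    [-0.001,0,0.009,0,0]
  ]
}}

```text
t: 16.0
eef_pos: [538.5, 3.5, 252.7]
tcp_rot: [-3.142, -0.002, -0.216]
ft_force: [3.5, -0.1, 12.1]
opening: 0.227
grip_force: 30.0
```

{"name": "carry_out", "arguments": {
  "series": [
    [0,0,0.001,0,0],
    [0,0,0.002,0,0],
    [0,0,0.003,0,0],
    [0,0,0.003,0,0]
  ]
}}

```text
t: 16.5
eef_pos: [538.5, 3.6, 251.3]
tcp_rot: [-3.142, -0.004, -0.215]
ft_force: [-2.5, -0.7, 34.3]
opening: 0.231
grip_force: 30.0
```

{"name": "carry_out", "arguments": {
  "series": [
    [0,0,0,0,0.45],
    [0,0,0,0,0.45],
    [0,0,-0.001,0,0.45],
    [0,0,-0.02,0,0.45],
    [0,0,-0.045,0,0.45],
    [0,0,-0.045,0,0],
    [0,0,-0.045,0,0],
    [0,0,-0.045,0,0],
    [0,0,-0.045,0,0],
    [0,0,-0.038,0,0],
    [0,0,-0.034,0,0],
    [0,0,-0.032,0,0],
    [0,0,-0.032,0,0]
  ]
}}

```text
t: 18.12
eef_pos: [538.0, 3.7, 281.3]
tcp_rot: [3.141, -0.0, -0.215]
ft_force: [-4.9, -0.2, 11.4]
opening: 0.007
grip_force: 5.6
```

{"name": "carry_out", "arguments": {
  "series": [
    [0,0,0.001,0,0],
    [0,0,0.002,0,0],
    [0,0,0.0025,0,0],
    [0,0,0.0025,0,0]
  ]
}}

```text
t: 18.62
eef_pos: [537.9, 3.8, 281.1]
tcp_rot: [-3.142, -0.002, -0.215]
ft_force: [-10.7, 1.1, 40.2]
opening: 0.009
grip_force: 20.1
```

{"name": "carry_out", "arguments": {
  "series": [
    [0,0,-0.003,0,0],
    [0,0,-0.05,0,0],
    [0,0,-0.1,0,0],
    [0.028,0.455,-0.12,0,0],
    [0.028,0.455,-0.12,0,0],
    [0.028,0.455,-0.12,0,0],
    [0.028,0.455,-0.12,0,0],
    [0.028,0.455,-0.12,0,0],
    [0.028,0.455,-0.12,0,0],
    [0.028,0.455,-0.12,0,0],
    [0.028,0.455,-0.12,0,0],
    [0.028,0.455,-0.12,0,0],
    [0.028,0.455,-0.12,0,0]
  ]
}}

```text
t: 20.25
eef_pos: [468.7, -445.3, 398.1]
tcp_rot: [-3.141, 0.0, -0.214]
ft_force: [-1.1, -0.1, -0.1]
opening: 0.005
grip_force: 0.0
```

Run:
```python
from cell import env
import cv2,numpy as np
from h import *
o=[]
for n in("top","side"):
    p,d=env.read_camera(n); c=env.get_calibration(n);np.savez(f"{n}6.npz",p=p,d=d,K=c["intrinsics"],T=c["cam_to_world"])
    y,x=(165,250) if n=="top" else (160,265)
    o.append(cv2.resize(p[y:y+120,x:x+120,::-1],(400,400),interpolation=2))
cv2.imwrite("pics/t6.png",np.hstack(o))
p,d,K,T=load("top6.npz");H=hsv(p);h,s,v=[H[...,i].astype(int) for i in range(3)]
W=cloud(d,K,T);x,y,z=np.moveaxis(W,2,0)
R=(x>400)&(x<700)&(abs(y)<160)
og=(h>5)&(h<18)&(s>150)&R&(z<20);q=pts(cv2.morphologyEx(og.astype(np.uint8),cv2.MORPH_OPEN,np.ones((2,2)))>0,6,K,T);print("strip",rect(q))
ye=big((h>18)&(h<34)&(s>130)&R);red=((h<8)|(h>172))&(s>130)&R
f=ye|red;print("yellow+red @51",rect(pts(big(f),51,K,T)));print("knob z",np.median(z[red&(v>104)]),"case z",np.median(z[ye]))
ux=np.array([.977,-.215]);print("strip s",(np.array(rect(q)[0])@ux),"case front s @51",np.percentile(pts(ye,51,K,T)@ux,[96,99]))
```

```text
strip (array([591.8, -10.7]), array([223.1,  16.4]), 77.6)
yellow+red @51 (array([548.4,  -5.1]), array([47.6, 91.9]), 76.6)
knob z 91.2489958889081 case z 50.97486723164633
strip s 580.4891 case front s @51 [579.93254153 582.46984004]
```

View pics/t6.png

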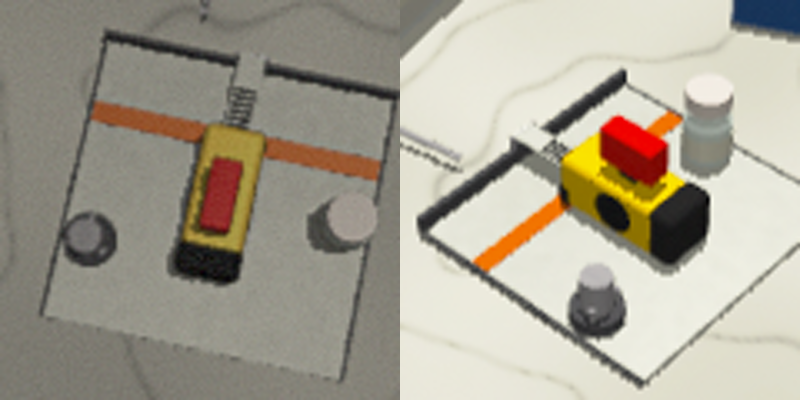

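The rule lies flat, square and hooked: in the left half its hook is at (250,62) over the lip. The nose at (232,135) is within about 2 mm of the strip's centre line and the knob is down. I hand the job in.

```bash
python3 -c "
from cell import env
print(env.job_done())"
```

```text
the job is handed in; nothing more can be done
None
```

The job is handed in, with no verdict returned: in the last images the parts box stands upright in the tote's free half, and the rule is hooked on the lip and locked, its nose within about 2 mm of the strip's centre line.

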